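# Clamp a gas sampling tube in its bench fixture with the eccentric

## Robot

A 7-joint arm with a two-finger parallel gripper is mounted at the origin on a cart in front of the work surface, level with it; the furniture and walls round the work are solid. World frame = base frame: x ahead of the robot, y to its left, z up, the work surface at z = 0. Lengths are in m, angles in rad, forces in N, time in s.
With the tool pointing down it reaches from about 0.4 to 0.875 m from the base axis. Payload 19.3 kg.
Tool frame: the origin (TCP) lies midway between the tips of the shut fingers; the grasp point (between the pads) lies 19 mm behind it; z points along the fingers, x is the direction in which the jaws open and shut, and the axes are right-handed (so a half turn about z gives the same grasp; the last joint's range is limited). The gripper opens to 85 mm and grips with 20 to 120 N. Pads are 22 mm wide; open, the fingers measure 114 mm over their backs; the gripper's body (76 mm by 85 mm) begins 54 mm behind the grasp point. The pads swing forward as they close: fully open they stand 13 mm farther back than shut.
Start: joints at [-1.372, 0.521, -0.036, 1.599, 0.021, 1.021, -0.113], TCP at [0.166, 0.603, 0.231] pointing down, gripper open.
Joint ranges: [-2.91, 2.91], [-0.3, 2.13], [-1.5, 1.42], [0.17, 2.43], [-1.26, 4.41], [0.16, 1.93], [-2.52, 2.52]. Speed limits (rad/s): [1.89, 1.89, 2.39, 2.39, 3.01, 3.01, 3.01].

## Interface

Orientations are given as a rotation vector (axis times angle).
In Python, from cell import * gives the robot as it stands.
- The arm moves only by the tool drive_tool, never from a script. Its argument "steps" is a list that holds one entry, the list of rows, each a list of 7 numbers: the shift along the tool's x, y, z in m, then the turn, a rotation vector about the tool's x, y, z in rad, then the opening, from 0 (shut) to 1 (fully open). In form: [[[x, y, z, rx, ry, rz, fingers], ...]]. A call has 1 to 12 rows; each row is the pose to reach, as a shift and turn from the pose commanded when the call began, along the tool's axes at that moment; what a row does not reach only later rows make up. A row lasts 1/10 s, in which the tool goes at most 50 mm and 8.59 degrees, less where a joint would pass 70% of its speed; a pose out of reach is approached as far as the arm can. A call with a gripper value outside its range is refused whole. The fingers move at their own pace and stop on an object; the grip force is fixed at half the most. Time passes only in rows, so rows that repeat a pose let the fingers close. It gives the time, the measured TCP pose, the force and the opening at its end, in the units of the state.
- read_state(): the state, without advancing time (a new reading comes with each control period).
- get_image(name): name is "scene" or "top" or "wrist"; returns a dict with "frame" (480x640x3 uint8, red, green, blue), "z_map" (480x640 float32, m along the optical axis (not along the pixel's ray), 0 where there is no reading), "intrinsics" (3x3 intrinsics, pixels), "distortion" ([k1, k2, p1, p2, k3] as OpenCV has them; the pictures are not rectified), "R" (3x3) and "t" (3): a world point X has camera coordinates R X + t; the wrist camera has in their place "mount" (4x4, takes a point from camera to tool coordinates, whose origin is the TCP and whose axes are the tool frame's). Camera axes: x right, y down, z forward; pixel columns grow to the right and rows downward; lengths in m; the calibration is good to about 2 mm. A picture is of the moment at which its call begins: read the wrist's pose just before it.
- hand_in(): hands the job in, once; it reports no verdict.
Trained networks look in a picture, given as the dict that the camera call returned (one of the last four; its "shot" number tells which), for a name from the list of things; names that differ only in an ending like _2 or _b are one class to them, and where a whole thing is asked for, a point or a joint stands for the part that bears it (a point fixed in the world has none). Each returns a list of dicts, best first, with "conf" (0 to 1); they miss things now and then, are a little off and sometimes report something else, mostly with a low value. They report only what shows in the picture. A call takes as long as a camera call. They do not tell look-alikes from the thing itself.
- boxes_of(picture, target): "position" ([x, y, z] in m, in world coordinates, good to about 4 mm: the middle of the surface that is visible of it).
- cut_out(picture, target): "pixels" (480x640 bool, what is visible of it).
The state is a dict: "time": time; "q": joint angles; "dq": joint speeds; "joint_torque": joint torques, N m; "tool_pos": TCP position; "tool_rot": TCP orientation; "ft_force": force on the tool from outside, world axes, zero at the start; "moment": the same for the moment, N m; "grip_width": finger opening in m.
Only numpy, scipy, OpenCV 4.12 (cv2) and the standard library are available. Lean on these libraries where they do the work, as an engineer would, in place of code of your own. Each camera call takes 0.05 s, during which the arm holds its last target. There are 200 camera calls.

## Task

The steel gas sampling tube is to have its brass side nipple worked on, so clamp it in the dark grey bench fixture: lay it on the two steel rests with the nipple pointing to the cam side, the tube along the two upright locating faces and its nipple-free end close up to the end stop, and let go. Then turn the black wing knob anticlockwise (seen from above) until the lobe of the eccentric cam presses the tube firmly against both locating faces and stays so, tight, when you let go of the knob.

Things in the scene. Friction and masses are not known exactly. Their poses are not given: they have to be found in the camera images.
- sampling_tube: steel gas sampling tube, 22 mm thick, 162 mm long, 0.22 to 0.36 kg, balanced at mid-length, a brass nipple sticking out of one side near one end; lies on the table left of the fixture, does not roll. Origin on its underside, z up, y along it: the body spans x 1 to 22 mm (middle 11), y -80 to +81, z 0 to 22. Nipple at the -y end, pointing to -x
- nipple (a point): the brass side nipple of the sampling tube, at (-15, -60, 11) mm in the tube's frame
- fixture: dark grey plate, 124 x 208 mm, 10 mm thick, fixed to the table, with two steel L-shaped locators and an eccentric cam (pivot at x -15, y 44 mm). Origin under the plate, z up, +x from the cam to the locators (roughly away from the robot), y along the seat. Between the locators, from y = -40 to +12 mm, fingers have free room on both sides of a tube on the rests, down to the plate
- plain_locator: steel L at y -66 to -40 mm of the fixture (same origin and axes as the fixture): a foot or rest, top at z = 20 mm, from x = -2 mm outwards, and an upright locating face at x = 30 mm that looks to -x, rises to z = 32 mm and is flared outwards above that, to z = 40 mm
- stop_locator: steel L of the same section at y 56 to 95 mm of the fixture (same origin and axes as the fixture); it also carries the end stop: its face at y = 84 mm looks to -y, rises to z = 30 mm and is flared above that, to z = 38 mm
- seat (a point): point fixed in the fixture, at (8.3, 2.5, 20) mm in its frame, same axes: the tube's origin lies here, axes equal, when it is fully against both locating faces and the end stop. With the cam open there are 10 to 12 mm of room towards -x to lay the tube down short of the faces; the turning cam pushes it up to them
- cam_knob (a point): point on the vertical pivot of the cam at mid-height of its black wing knob (z = 62.5 mm). The knob is an upright bar 12 mm thick, z 49 to 76 mm, from 10 mm behind the pivot to 36 mm ahead of it, where a red dot marks the lobe end. Under it the steel eccentric disc, 40 mm across, z 24 to 38 mm, its centre 9 mm from the pivot towards the red dot
- cam (a joint): turn of cam and knob, rad, growing anticlockwise from above; stops at 0 (open) and 2.3. The red-dot end points at the angle joint - 2.618 from the fixture's +x about z (open: away from the seat). Starts at 0.05 to 0.35; turns stiffly (0.08 N m), stays where it is left. The lobe meets a fully seated tube at about 1.51 and goes solid, clamped tight, by about 1.6
There are look-alikes about, which are no part of the job. There is more than one size of the sampling_tube; the one meant has the size given above.

How it is judged:
On the way:
1. the tube lies on both rests along the locating faces, nipple to the cam side, and has been let go (x of sampling_tube in the frame of seat between -0.012 and 0.003 m and y of sampling_tube in the frame of seat between -0.015 and 0.004 m and z of sampling_tube in the frame of seat between -0.003 and 0.003 m and angle between the y axis of sampling_tube and the y axis of fixture, either way round below 0.12 rad and x of nipple in the frame of seat below 0 m and contact force between the fingers and sampling_tube below 0.05 N), for 0.2 s.
At the end, for the whole second after the job is handed in: the tube lies on both rests (height within 3 mm), tight against both locating faces (within 2 mm, parallel within 0.035 rad), its end within 15 mm of the end stop, nipple to the cam side, at rest; and the cam still presses on it with over 6 N after being let go (x of sampling_tube in the frame of seat between -0.002 and 0.003 m and y of sampling_tube in the frame of seat between -0.015 and 0.004 m and z of sampling_tube in the frame of seat between -0.003 and 0.003 m and angle between the y axis of sampling_tube and the y axis of fixture, either way round below 0.035 rad and x of nipple in the frame of seat below 0 m and contact force between cam and sampling_tube above 6 N and linear speed of sampling_tube below 0.01 m/s); the robot touches nothing.
It also fails if it takes over 61 s, if anything falls off the work surface, if the arm or the gripper's body presses on something with over 40 N, if the wrist force passes 120 N, or if a joint passes its speed limit or range.

## Working session

There is one attempt and no reset: what is moved stays moved. The work goes in short steps, Python scripts to look and compute and a tool call to move; the robot and the scene stay as the last step left them, time stands still between calls to the robot, and variables do not carry over. Pictures are saved under pics/ and viewed, about 8 in all and at most 12, crops included, and the job is handed in when it is done.

Besides the shell and the picture viewer there is one more tool, called after "Call:" as name(argument=value, ...) on one line, values as JSON. drive_tool: Moves the arm, as the interface text tells. Its arguments: {"type":"object","properties":{"steps":{"type":"array"}},"required":["steps"]}

```bash
mkdir -p pics; ls; cat > h.py <<'E'
from cell import *
import numpy as np, cv2
from scipy.spatial.transform import Rotation as Ro
def cloud(p, st=None):
    z=p["z_map"]; v,u=np.mgrid[0:480,0:640]
    n=cv2.undistortPoints(np.stack([u.ravel(),v.ravel()],1).astype(float)[:,None],p["intrinsics"],np.array(p["distortion"],float))[:,0]
    C=np.c_[n*z.ravel()[:,None],z.ravel()]
    if "R" in p: W=(C-np.array(p["t"]))@np.array(p["R"])
    else:
        M=np.array(p["mount"]); T=C@M[:3,:3].T+M[:3,3]
        W=Ro.from_rotvec(st["tool_rot"]).apply(T)+st["tool_pos"]
    W[z.ravel()==0]=np.nan
    return W.reshape(480,640,3)
def save(n,im,s=1):
    cv2.imwrite("pics/"+n,cv2.resize(im[:,:,::-1],None,fx=s,fy=s,interpolation=cv2.INTER_CUBIC))
E
python3 - <<'E'
from h import *
s=read_state(); print({k:np.round(v,3) for k,v in s.items()})
for n in ["top","scene"]:
    p=get_image(n); save(n+"1.png",p["frame"]); W=cloud(p)
    for t in ["sampling_tube","fixture","cam_knob","nipple","plain_locator","stop_locator"]:
        for b in boxes_of(p,t): 
            print(n,t,round(b["conf"],2),np.round(b["position"],3))
        for c in cut_out(p,t):
            v,u=np.nonzero(c["pixels"]); print("   cut",round(c["conf"],2),len(u),u.mean().round(),v.mean().round())
E
```

```text
pics
{'time': np.float64(0.0), 'q': array([-1.372,  0.522, -0.036,  1.6  ,  0.021,  1.021, -0.113]), 'dq': array([ 0.002,  0.   , -0.001,  0.002, -0.001,  0.001, -0.002]), 'joint_torque': array([-3.0000e-03, -9.2713e+01,  1.9780e+00, -3.6994e+01,  1.8000e-02,
        8.0000e-03, -0.0000e+00]), 'tool_pos': array([0.166, 0.602, 0.231]), 'tool_rot': array([ 2.498e+00,  1.903e+00, -1.000e-03]), 'ft_force': array([ 0.336, -0.425, -0.009]), 'moment': array([ 0.001, -0.028, -0.033]), 'grip_width': np.float64(0.086)}
top sampling_tube 0.82 [0.546 0.225 0.023]
top sampling_tube 0.71 [0.43  0.191 0.013]
   cut 0.78 1280 252.0 205.0
   cut 0.66 733 270.0 274.0
top fixture 0.97 [ 0.512 -0.023  0.011]
   cut 0.83 8376 394.0 229.0
top cam_knob 0.93 [ 0.48  -0.     0.053]
   cut 0.92 478 381.0 246.0
top nipple 0.88 [0.551 0.229 0.017]
top nipple 0.69 [0.425 0.188 0.018]
   cut 0.79 758 269.0 275.0
   cut 0.7 1308 252.0 205.0
top plain_locator 0.66 [ 0.512 -0.024  0.005]
top plain_locator 0.59 [ 0.553 -0.072  0.018]
   cut 0.62 445 423.0 208.0
top stop_locator 0.79 [0.512 0.048 0.018]
   cut 0.63 597 353.0 227.0
   cut 0.56 474 382.0 247.0
scene sampling_tube 0.76 [0.547 0.22  0.02 ]
scene sampling_tube 0.65 [0.428 0.184 0.015]
   cut 0.66 508 268.0 256.0
   cut 0.61 708 306.0 221.0
scene fixture 0.84 [ 0.501 -0.035  0.01 ]
   cut 0.75 6231 372.0 307.0
scene cam_knob 0.93 [ 0.477 -0.006  0.042]
   cut 0.92 473 349.0 293.0
scene nipple 0.81 [0.428 0.183 0.02 ]
scene nipple 0.73 [0.547 0.217 0.021]
   cut 0.6 681 306.0 221.0
scene plain_locator 0.73 [ 0.55  -0.076  0.022]
   cut 0.7 394 405.0 307.0
scene stop_locator 0.72 [0.514 0.053 0.024]
   cut 0.68 415 346.0 273.0
```

View pics/top1.png

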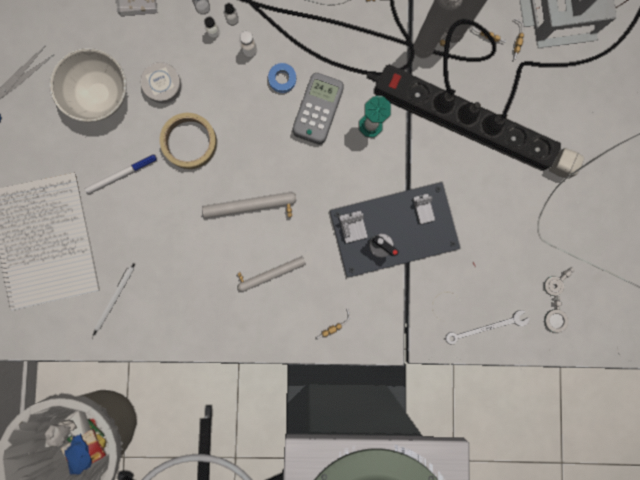

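```bash
python3 - <<'E'
from h import *
p=get_image("top"); W=cloud(p)
save("crop1.png",p["frame"][160:310,200:480],2.8)
for c in cut_out(p,"sampling_tube"):
    P=W[c["pixels"]]; P=P[np.isfinite(P[:,0])]; P=P[P[:,2]>0.006]
    r=cv2.minAreaRect(P[:,:2].astype(np.float32)); print("tube",len(P),r,np.percentile(P[:,2],[5,50,95]).round(3))
for t in["fixture","cam_knob","stop_locator","plain_locator"]:
  for c in cut_out(p,t)[:1]:
    P=W[c["pixels"]]; P=P[np.isfinite(P[:,0])]; 
    r=cv2.minAreaRect(P[:,:2].astype(np.float32)); print(t,len(P),r,np.percentile(P[:,2],[5,50,95]).round(3))
E
```

```text
tube 705 ((0.4347464144229889, 0.19279634952545166), (0.030365442857146263, 0.12288129329681396), 23.228044509887695) [0.01  0.015 0.018]
tube 1246 ((0.5501264333724976, 0.23227685689926147), (0.044467464089393616, 0.16095249354839325), 1.2739864587783813) [0.013 0.02  0.023]
fixture 8404 ((0.5166758298873901, -0.025520630180835724), (0.14864468574523926, 0.21338610351085663), 16.710506439208984) [0.007 0.01  0.039]
cam_knob 471 ((0.48150354623794556, 0.002544797956943512), (0.03774040937423706, 0.03999211639165878), 4.521886825561523) [0.036 0.054 0.078]
stop_locator 587 ((0.513765275478363, 0.050185516476631165), (0.0474446639418602, 0.039868056774139404), 19.00151252746582) [0.018 0.021 0.039]
plain_locator 427 ((0.5512482523918152, -0.07551264762878418), (0.047693196684122086, 0.03191240876913071), 15.023558616638184) [0.016 0.021 0.038]
```

View pics/crop1.png

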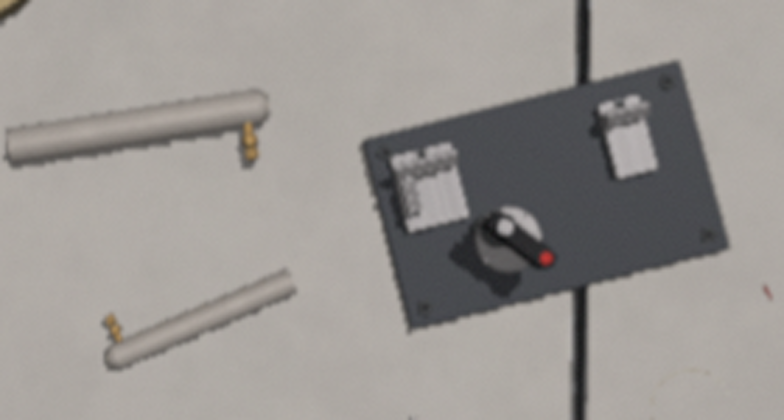

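```bash
cat >> h.py <<'E'
def proj(p,uv,z,st=None):
    n=cv2.undistortPoints(np.array(uv,float).reshape(-1,1,2),p["intrinsics"],np.array(p["distortion"],float))[:,0]
    d=np.c_[n,np.ones(len(n))]
    if "R" in p: R=np.array(p["R"]).T; o=-R@np.array(p["t"])
    else:
        M=np.array(p["mount"]); T=Ro.from_rotvec(st["tool_rot"]).as_matrix()
        R=T@M[:3,:3]; o=T@M[:3,3]+st["tool_pos"]
    d=d@R.T
    return o+d*((z-o[2])/d[:,2])[:,None]
def rect(P):
    (c,(a,b),th)=cv2.minAreaRect(P[:,:2].astype(np.float32)); return np.round(c,4),np.round([a,b],4),round(th,2)
E
python3 - <<'E'
from h import *
p=get_image("top")
for t,z in [("sampling_tube",.016),("fixture",.01)]:
  for c in cut_out(p,t):
    m=c["pixels"].astype(np.uint8); 
    if t=="fixture": m=cv2.morphologyEx(m,cv2.MORPH_OPEN,np.ones((9,9)))
    else: m=cv2.morphologyEx(m,cv2.MORPH_OPEN,np.ones((7,7)))
    v,u=np.nonzero(m)
    if len(u): print(t,rect(proj(p,np.c_[u,v],z)))
E
```

```text
sampling_tube (array([0.4285, 0.1909]), array([0.0204, 0.1201]), 21.89)
sampling_tube (array([0.5509, 0.2318]), array([0.0247, 0.162 ]), 9.38)
fixture (array([ 0.5133, -0.0236]), array([0.1252, 0.2077]), 15.57)
```

Candidates for the tube: the long one at top-picture pixel (250,205), 162 × 25 mm measured, and a short one at (270,274), 120 mm. I choose the long one. Its nipple, at (290,211), is at the right-hand end and points to the robot, so its frame is roughly aligned with the fixture's. The red-dot knob is at (381,243).

```bash
cat >> h.py <<'E'
def go(x,y,z,ang_deg):
    s=read_state(); R=Ro.from_rotvec(s["tool_rot"]); a=np.deg2rad(ang_deg)/2
    T=Ro.from_rotvec(np.pi*np.array([np.cos(a),np.sin(a),0]))
    d=R.inv().apply(np.array([x,y,z])-s["tool_pos"]); print("SHIFT",np.round(d,4),"ROT",np.round((R.inv()*T).as_rotvec(),4))
E
python3 -c "
from h import *
p=get_image('wrist');print(np.round(p['mount'],3),p['intrinsics'])
go(.5525,.222,.2,9.4)"
```

```text
[[ 1.    -0.001 -0.     0.   ]
 [ 0.001  0.957  0.29  -0.074]
 [ 0.    -0.29   0.957 -0.141]
 [ 0.     0.     0.     1.   ]] [[416.65515157   0.         318.10128232]
 [  0.         416.65515157 238.53869671]
 [  0.           0.           1.        ]]
SHIFT [-0.2642  0.4737  0.0313] ROT [0.     0.     1.1378]
```

Call:
drive_tool(steps=[[[-0.264,0.474,0.031,0,0,1.138,1],[-0.264,0.474,0.031,0,0,1.138,1],[-0.264,0.474,0.031,0,0,1.138,1],[-0.264,0.474,0.031,0,0,1.138,1],[-0.264,0.474,0.031,0,0,1.138,1],[-0.264,0.474,0.031,0,0,1.138,1],[-0.264,0.474,0.031,0,0,1.138,1],[-0.264,0.474,0.031,0,0,1.138,1],[-0.264,0.474,0.031,0,0,1.138,1],[-0.264,0.474,0.031,0,0,1.138,1],[-0.264,0.474,0.031,0,0,1.138,1],[-0.264,0.474,0.031,0,0,1.138,1]]])

```text
time: 3.0
tool_pos: [0.5564, 0.2164, 0.2001]
tool_rot: [3.13, 0.246, 0.002]
ft_force: [-0.7, -0.7, 0.8]
grip_width: 0.0854
```

```bash
python3 - <<'E'
from h import *
s=read_state(); print(s["time"],np.round(s["q"],2),np.round(s["tool_pos"],4),np.round(s["tool_rot"],3))
p=get_image('wrist'); save("w1.png",p["frame"])
W=cloud(p,s)
for c in cut_out(p,"sampling_tube"):
    m=c["pixels"]; v,u=np.nonzero(m); print("cut",c["conf"],len(u),u.mean(),v.mean(),u.min(),u.max(),v.min(),v.max())
    mo=cv2.morphologyEx(m.astype(np.uint8),cv2.MORPH_OPEN,np.ones((21,21)));v,u=np.nonzero(mo)
    if len(u): print(rect(proj(p,np.c_[u,v],.014,s)))
    P=W[m]; print(np.nanpercentile(P[:,2],[5,50,95]))
    P=P[P[:,2]>.005]; top=P[P[:,2]>.0195]; print("ridge",rect(top))
E
```

```text
3.0 [-0.69  0.53  0.31  1.72 -0.19  0.92 -0.14] [0.5564 0.2164 0.2001] [3.13e+00 2.46e-01 2.00e-03]
cut 0.85 5679 312.98802606092625 181.2287374537771 278 329 79 284
(array([0.5502, 0.234 ]), array([0.0217, 0.1575]), 10.66)
[0.01337641 0.01860196 0.0207532 ]
ridge (array([0.5504, 0.2331]), array([0.0128, 0.1595]), 10.7)
cut 0.76 3466 160.91113675706868 207.7795729948067 126 198 139 284
[0.00642618 0.01343249 0.0156687 ]
ridge (array([0., 0.]), array([0., 0.]), 0.0)
```

View pics/w1.png

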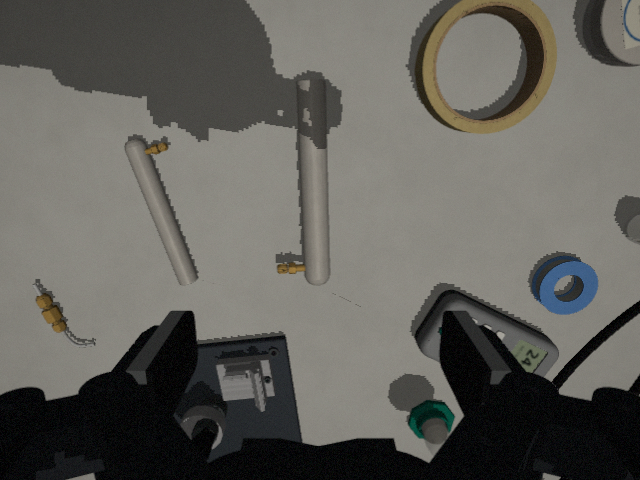

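```bash
python3 -c "
from h import *
go(.5522,.2237,.004,10.7)"
```

```text
SHIFT [-0.0006 -0.0026  0.1961] ROT [ 0.0001  0.0003 -0.0247]
```

Call:
drive_tool(steps=[[[-0.0005,-0.002,0.05,0,0,-0.024,0.8],[-0.0005,-0.002,0.09,0,0,-0.024,0.7],[-0.0005,-0.002,0.13,0,0,-0.024,0.7],[-0.0005,-0.002,0.16,0,0,-0.024,0.7],[-0.0005,-0.002,0.18,0,0,-0.024,0.7],[-0.0005,-0.002,0.19,0,0,-0.024,0.7],[-0.0005,-0.002,0.195,0,0,-0.024,0.7],[-0.0005,-0.002,0.195,0,0,-0.024,0.7],[-0.0005,-0.002,0.195,0,0,-0.024,0.7]]])

```text
time: 4.0
tool_pos: [0.5525, 0.2245, 0.0063]
tool_rot: [-3.127, -0.295, -0.002]
ft_force: [-0.4, 0.1, -0.8]
grip_width: 0.0598
```

Call:
drive_tool(steps=[[[0,0,0,0,0,0,0],[0,0,0,0,0,0,0],[0,0,0,0,0,0,0],[0,0,0,0,0,0,0],[0,0,0,0,0,0,0],[0,0,0,0,0,0,0],[0,0,0,0,0,0,0]]])

```text
time: 4.7
tool_pos: [0.5523, 0.2242, 0.006]
tool_rot: [-3.127, -0.295, -0.001]
ft_force: [-1.6, -1.1, 9.7]
grip_width: 0.0194
```

Call:
drive_tool(steps=[[[0,0,0,0,0,0,0.4],[0,0,0,0,0,0,0.4],[0,0,0,0,0,0,0.4],[0,0,0.003,0,0,0,0.4],[0,0,0.006,0,0,0,0.4],[0,0,0.006,0,0,0,0.4],[0,0,0.006,0,0,0,0.4]]])

```text
time: 5.4
tool_pos: [0.5521, 0.2241, -0.0007]
tool_rot: [-3.128, -0.295, -0.0]
ft_force: [-1.6, -0.3, 5.2]
grip_width: 0.034
```

```bash
python3 - <<'E'
from h import *
s=read_state(); print({k:np.round(s[k],4) for k in("tool_pos","ft_force","grip_width")})
p=get_image('wrist'); save("w2.png",p["frame"][200:480,120:520],1.8)
E
```

```text
{'tool_pos': array([ 0.5521,  0.2241, -0.0007]), 'ft_force': array([-1.6096, -0.2858,  5.1809]), 'grip_width': np.float64(0.034)}
```

View pics/w2.png

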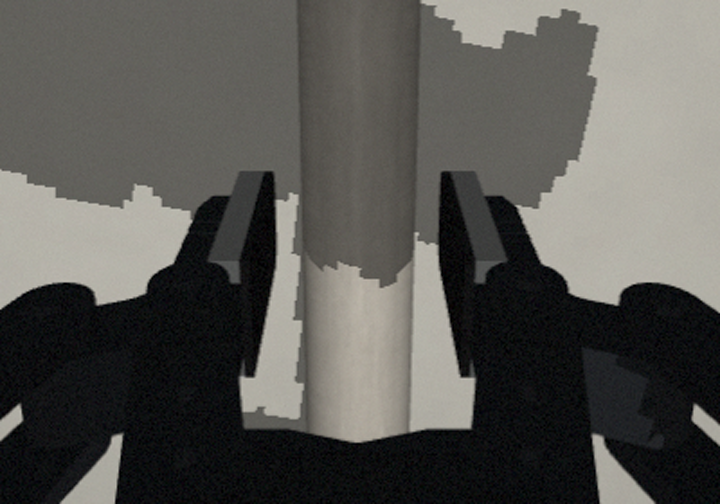

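Tube stands midway between the pads (crop pixel x≈355, pads at 270 and 445). Closing at this lower height.

Call:
drive_tool(steps=[[[0,0,-0.001,0,0,0,0],[0,0,-0.001,0,0,0,0],[0,0,-0.001,0,0,0,0],[0,0,-0.001,0,0,0,0],[0,0,-0.001,0,0,0,0],[0,0,-0.001,0,0,0,0]]])

```text
time: 6.05
tool_pos: [0.5523, 0.2241, 0.0004]
tool_rot: [-3.128, -0.295, -0.001]
ft_force: [-0.2, 0.2, 8.8]
grip_width: 0.0198
```

Call:
drive_tool(steps=[[[0,0,-0.01,0,0,0,0],[0,0,-0.03,0,0,0,0],[0,0,-0.06,0,0,0,0],[0,0,-0.1,0,0,0,0],[0,0,-0.13,0,0,0,0],[0,0,-0.13,0,0,0,0],[0,0,-0.13,0,0,0,0]]])

```text
time: 6.75
tool_pos: [0.5518, 0.2241, 0.1306]
tool_rot: [-3.127, -0.295, -0.001]
ft_force: [-1.2, -0.4, -3.5]
grip_width: 0.0199
```

```bash
python3 - <<'E'
from h import *
s=read_state(); print({k:np.round(s[k],4) for k in("time","tool_pos","tool_rot","ft_force","grip_width")})
p=get_image('wrist'); save("w3.png",p["frame"])
W=cloud(p,s)
for c in cut_out(p,"sampling_tube"):
    m=c["pixels"]; P=W[m];P=P[np.isfinite(P[:,0])]; print(c["conf"],len(P),np.percentile(P[:,2],[5,50,95]))
    for lo,hi in((.2,.24),(.24,.27),(.27,.32)):
        Q=P[(P[:,1]>lo)&(P[:,1]<hi)]
        if len(Q)>20: print(lo,np.percentile(Q[:,2],90), len(Q), np.median(Q[:,0]))
    print(rect(P[P[:,2]>.08]) )
# fixture from the top again incl. locators in fixture frame
F=np.array([.5133,-.0236]);a=np.deg2rad(15.57);Rf=np.array([[np.cos(a),-np.sin(a)],[np.sin(a),np.cos(a)]])
p=get_image('top');W=cloud(p).reshape(-1,3);W=W[np.isfinite(W[:,0])]
L=np.c_[(W[:,:2]-F)@Rf,W[:,2]];L=L[(abs(L[:,0])<.07)&(abs(L[:,1])<.11)]
for n,q in(("knob",L[(L[:,2]>.066)&(L[:,2]<.085)]),("ploc",L[(L[:,2]>.016)&(L[:,2]<.024)&(L[:,1]<0)&(L[:,0]>-.01)]),("sloc",L[(L[:,2]>.016)&(L[:,2]<.024)&(L[:,1]>.052)&(L[:,0]>-.02)])): print(n,len(q),np.round(np.percentile(q,[3,50,97],axis=0),4).tolist(),rect(q))
E
```

```text
{'time': np.float64(6.75), 'tool_pos': array([0.5518, 0.2241, 0.1306]), 'tool_rot': array([-3.1274e+00, -2.9510e-01, -6.0000e-04]), 'ft_force': array([-1.2223, -0.3651, -3.5257]), 'grip_width': np.float64(0.0199)}
0.93 24840 [0.14377643 0.14894315 0.15074367]
0.2 0.15045835127466073 6100 0.5522353513304548
0.24 0.1504392375034137 6013 0.5456283866290332
0.27 0.1504780119689671 10628 0.5390433645354386
(array([0.5475, 0.2459]), array([0.0219, 0.1334]), 10.67)
0.9 5353 [0.00621375 0.01339422 0.01551014]
0.2 0.015286497379165305 2014 0.41951463115567017
0.24 0.014397314707486328 625 0.41354714335420695
(array([0., 0.]), array([0., 0.]), 0.0)
knob 213 [[-0.0428, 0.0182, 0.0702], [-0.0253, 0.0329, 0.0759], [-0.0079, 0.0472, 0.0793]] (array([-0.0257,  0.032 ]), array([0.0448, 0.0121]), 38.06)
ploc 324 [[-0.0006, -0.0699, 0.0171], [0.0175, -0.0566, 0.02], [0.0454, -0.0448, 0.0231]] (array([ 0.0244, -0.0663]), array([0.0443, 0.0547]), 89.22)
sloc 396 [[-0.0018, 0.0529, 0.0173], [0.0147, 0.0687, 0.02], [0.0439, 0.09, 0.0232]] (array([0.021 , 0.0713]), array([0.0479, 0.0384]), 0.24)
```

View pics/w3.png

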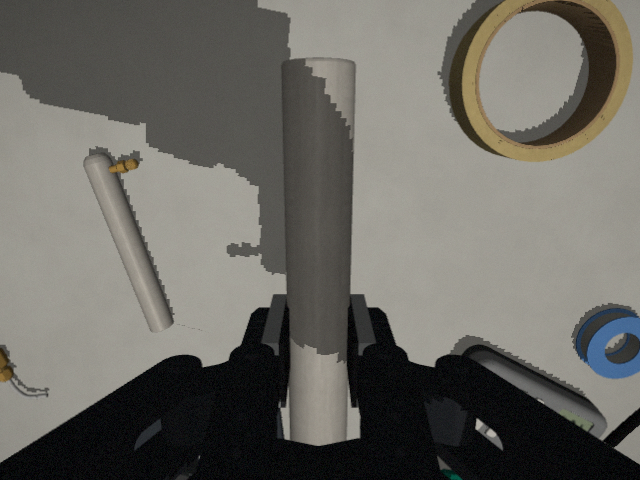

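```bash
python3 -c "
from h import *
go(.5322,-.0345,.125,15.6)"
```

```text
SHIFT [-0.067   0.2501  0.0044] ROT [ 0.0006  0.0021 -0.0842]
```

Call:
drive_tool(steps=[[[-0.01,0.037,0.004,0,0,-0.084,0],[-0.02,0.075,0.004,0,0,-0.084,0],[-0.032,0.12,0.004,0,0,-0.084,0],[-0.044,0.165,0.004,0,0,-0.084,0],[-0.054,0.202,0.004,0,0,-0.084,0],[-0.062,0.232,0.004,0,0,-0.084,0],[-0.067,0.25,0.004,0,0,-0.084,0],[-0.067,0.25,0.004,0,0,-0.084,0],[-0.067,0.25,0.004,0,0,-0.084,0],[-0.067,0.25,0.004,0,0,-0.084,0]]])

```text
time: 7.9
tool_pos: [0.5328, -0.0332, 0.1258]
tool_rot: [-3.112, -0.427, 0.001]
ft_force: [0.3, 0.4, -2.9]
grip_width: 0.0196
```

```bash
python3 - <<'E'
from h import *
s=read_state(); print({k:np.round(s[k],4) for k in("time","q","tool_pos","tool_rot","ft_force","grip_width")})
p=get_image('wrist'); save("w4.png",p["frame"])
W=cloud(p,s).reshape(-1,3); W=W[np.isfinite(W[:,0])]
F=np.array([.5144,-.0275]);a=np.deg2rad(15.57);Rf=np.array([[np.cos(a),-np.sin(a)],[np.sin(a),np.cos(a)]])
L=np.c_[(W[:,:2]-F)@Rf,W[:,2]]
q=L[(abs(L[:,0])<.07)&(abs(L[:,1])<.13)]
def show(n,q): print(n,len(q),np.round(np.percentile(q,[2,50,98],axis=0),4).tolist(),rect(q))
show("rest",q[(q[:,2]>.017)&(q[:,2]<.023)&(q[:,1]>.045)&(q[:,0]>-.015)&(q[:,0]<.03)])
show("upright+stop top",q[(q[:,2]>.034)&(q[:,2]<.044)&(q[:,1]>.052)&(q[:,0]>.005)])
show("plate",q[(q[:,2]>.006)&(q[:,2]<.013)])
show("knob",q[(q[:,2]>.066)&(q[:,2]<.08)&(q[:,0]<0)])
show("disc",q[(q[:,2]>.034)&(q[:,2]<.042)&(q[:,0]<0.01)&(q[:,1]<.08)])
T=q[q[:,2]>.125];show("tube",T)
tt=get_image("top");W=cloud(tt).reshape(-1,3);W=W[np.isfinite(W[:,0])];L=np.c_[(W[:,:2]-F)@Rf,W[:,2]]
T=L[(L[:,2]>.12)&(L[:,2]<.155)&(abs(L[:,0])<.05)&(L[:,1]>.04)&(L[:,1]<.11)];show("tubetop",T)
E
```

```text
{'time': np.float64(7.9), 'q': array([-0.223 ,  0.5373,  0.2376,  1.9424, -0.1922,  0.6842,  0.4049]), 'tool_pos': array([ 0.5328, -0.0332,  0.1258]), 'tool_rot': array([-3.112e+00, -4.275e-01,  1.300e-03]), 'ft_force': array([ 0.3003,  0.4129, -2.8963]), 'grip_width': np.float64(0.0196)}
rest 101 [[-0.0134, 0.0484, 0.0175], [-0.0068, 0.0534, 0.021], [0.0295, 0.0935, 0.0228]] (array([0.0028, 0.0782]), array([0.0574, 0.0249]), 52.13)
upright+stop top 698 [[0.0244, 0.0556, 0.0346], [0.0369, 0.0767, 0.0373], [0.0393, 0.093, 0.0391]] (array([0.0256, 0.0732]), array([0.0301, 0.039 ]), 4.44)
plate 31584 [[-0.06, -0.0833, 0.0069], [-0.0214, 0.0313, 0.0083], [0.0603, 0.1048, 0.0101]] (array([0.0001, 0.0028]), array([0.2072, 0.1242]), 89.99)
knob 2510 [[-0.0419, 0.0204, 0.0725], [-0.0233, 0.0359, 0.0744], [-0.0058, 0.0509, 0.0758]] (array([-0.0249,  0.0347]), array([0.046, 0.012]), 38.08)
disc 1929 [[-0.0404, 0.0189, 0.0353], [-0.0232, 0.0381, 0.0369], [-0.0039, 0.0557, 0.0386]] (array([-0.0223,  0.0373]), array([0.0392, 0.0384]), 84.31)
tube 82066 [[-0.0354, -0.0384, 0.1385], [0.0157, 0.002, 0.1803], [0.0652, 0.0727, 0.2112]] (array([0.0157, 0.0113]), array([0.1071, 0.1112]), 43.14)
tubetop 387 [[0.0046, 0.0409, 0.1347], [0.0147, 0.0606, 0.1453], [0.0256, 0.0794, 0.1493]] (array([0.0151, 0.0599]), array([0.0396, 0.0221]), 89.16)
```

View pics/w4.png

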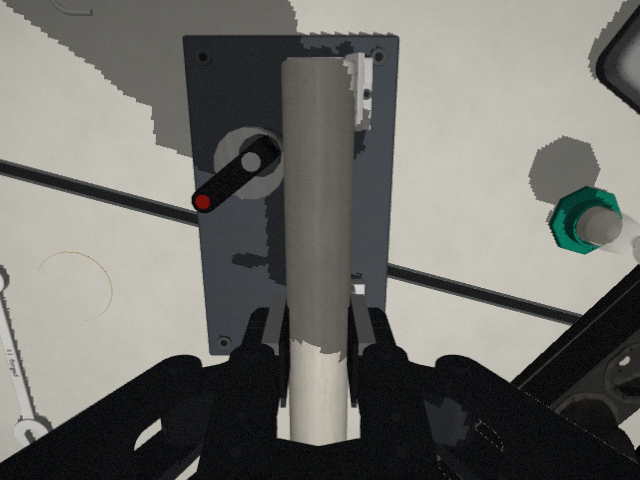

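The tube is lined up over the seat: its far end at (318,58) is close to the stop, with the locator at (365,90) on its right. The knob's red dot at (203,202) shows the cam open at about 0.14 rad. Lowering now.

Call:
drive_tool(steps=[[[0,0,0.02,0,0,0,0],[0,0,0.045,0,0,0,0],[0,0,0.07,0,0,0,0],[0,0,0.085,0,0,0,0],[0,0,0.093,0,0,0,0],[0,0,0.098,0,0,0,0],[0,0,0.1,0,0,0,0],[0,0,0.1,0,0,0,0]]])

```text
time: 8.8
tool_pos: [0.5332, -0.034, 0.0267]
tool_rot: [3.113, 0.426, 0.001]
ft_force: [-0.2, -0.5, -3.3]
grip_width: 0.0197
```

```bash
python3 - <<'E'
from h import *
s=read_state(); print({k:np.round(s[k],4) for k in("time","tool_pos","tool_rot","ft_force","grip_width")})
go(.5322,-.0345,.022,15.57)
E
```

```text
{'time': np.float64(8.8), 'tool_pos': array([ 0.5332, -0.034 ,  0.0267]), 'tool_rot': array([3.1125e+00, 4.2610e-01, 8.0000e-04]), 'ft_force': array([-0.1597, -0.5222, -3.2654]), 'grip_width': np.float64(0.0197)}
SHIFT [-0.0011  0.0002  0.0047] ROT [ 0.0001 -0.0005  0.0004]
```

Call:
drive_tool(steps=[[[-0.001,0,0.002,0,0,0,0],[-0.001,0,0.004,0,0,0,0],[-0.001,0,0.0045,0,0,0,0],[-0.001,0,0.0045,0,0,0,0]]])

```text
time: 9.2
tool_pos: [0.532, -0.0343, 0.0218]
tool_rot: [-3.113, -0.426, -0.0]
ft_force: [1.0, 0.4, -2.6]
grip_width: 0.02
```

Call:
drive_tool(steps=[[[0,0,0.001,0,0,0,0],[0,0,0.0015,0,0,0,0],[0,0,0.0015,0,0,0,0]]])

```text
time: 9.5
tool_pos: [0.532, -0.0344, 0.0205]
tool_rot: [-3.113, -0.426, -0.0]
ft_force: [-1.4, -0.3, 2.1]
grip_width: 0.0194
```

Call:
drive_tool(steps=[[[0,0,0,0,0,0,0.6],[0,0,0,0,0,0,0.6],[0,0,0,0,0,0,0.6],[0,0,0,0,0,0,0.6],[0,0,-0.02,0,0,0,0.6],[0,0,-0.06,0,0,0,0.6],[0,0,-0.1,0,0,0,0.6],[0,0,-0.13,0,0,0,0.6],[0,0,-0.13,0,0,0,0.6],[0,0,-0.13,0,0,0,0.6]]])

```text
time: 10.5
tool_pos: [0.5321, -0.0342, 0.1507]
tool_rot: [-3.112, -0.426, -0.002]
ft_force: [-0.2, 0.3, -0.6]
grip_width: 0.051
```

```bash
cat > meas.py <<'E'
from h import *
F=np.array([.5144,-.0275]);a=np.deg2rad(15.57);Rf=np.array([[np.cos(a),-np.sin(a)],[np.sin(a),np.cos(a)]])
def fx(W):
    W=W.reshape(-1,3); W=W[np.isfinite(W[:,0])]; return np.c_[(W[:,:2]-F)@Rf,W[:,2]]
def show(n,q):
    if len(q)>5: print(n,len(q),np.round(np.percentile(q,[2,50,98],axis=0),4).tolist(),rect(q))
def tube(L,n):
    q=L[(L[:,2]>.036)&(L[:,2]<.046)&(L[:,0]>0)&(L[:,0]<.028)&(abs(L[:,1])<.1)]; show(n+" tube",q)
    q=L[(L[:,2]>.066)&(L[:,2]<.08)&(L[:,0]<.03)&(L[:,0]>-.06)&(L[:,1]>0)]; show(n+" knob",q)
def run(name,crop=None):
    s=read_state(); print({k:np.round(s[k],4) for k in("time","q","tool_pos","tool_rot","ft_force","grip_width")})
    p=get_image('wrist'); save(name,p["frame"]); tube(fx(cloud(p,s)),"wrist")
    p=get_image('top'); tube(fx(cloud(p)),"top"); save("t"+name,p["frame"][150:300,300:500],4)
E
python3 -c "
from meas import *
run('w5.png')"
```

```text
{'time': np.float64(10.5), 'q': array([-0.2364,  0.4981,  0.2565,  1.9289, -0.182 ,  0.7355,  0.3977]), 'tool_pos': array([ 0.5321, -0.0342,  0.1507]), 'tool_rot': array([-3.1125e+00, -4.2610e-01, -1.8000e-03]), 'ft_force': array([-0.2252,  0.2656, -0.5951]), 'grip_width': np.float64(0.051)}
wrist tube 6794 [[0.0067, -0.0772, 0.0362], [0.015, 0.0098, 0.0391], [0.0232, 0.0766, 0.0411]] (array([0.0149, 0.0036]), array([0.1753, 0.0214]), 88.7)
wrist knob 2003 [[-0.042, 0.0204, 0.0726], [-0.0235, 0.0358, 0.0744], [-0.0059, 0.0508, 0.0759]] (array([-0.0248,  0.0348]), array([0.0457, 0.012 ]), 38.02)
top tube 708 [[0.0041, -0.0245, 0.0362], [0.0139, 0.0272, 0.0403], [0.0241, 0.0896, 0.0444]] (array([0.0144, 0.032 ]), array([0.1214, 0.0233]), 89.45)
top knob 213 [[-0.0431, 0.0213, 0.0701], [-0.0249, 0.037, 0.0758], [-0.0072, 0.0519, 0.0787]] (array([-0.0257,  0.036 ]), array([0.0452, 0.0121]), 38.03)
```

View pics/w5.png

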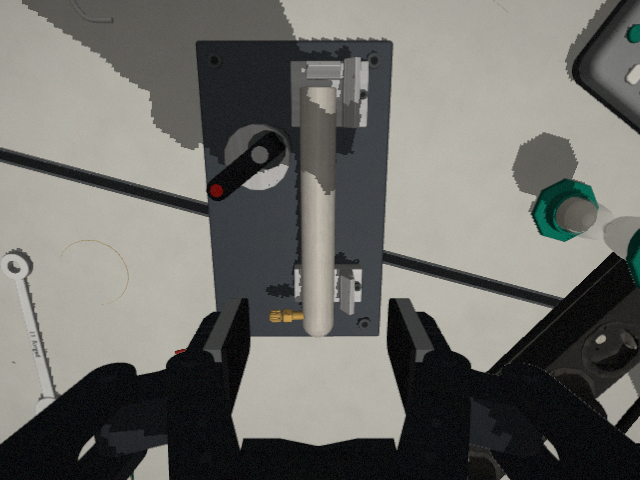

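Tube lies on both rests: nipple at (285,316) on the cam side, far end (318,88) just short of the stop face (322,75). Next, the knob.

```bash
python3 -c "
from h import *
go(.4883,.0103,.15,-36.4)"
```

```text
SHIFT [-0.0296 -0.0546 -0.0004] ROT [3.000e-04 1.200e-03 9.074e-01]
```

Call:
drive_tool(steps=[[[-0.0296,-0.0546,0,0,0,0.908,0.5],[-0.0296,-0.0546,0,0,0,0.908,0.5],[-0.0296,-0.0546,0,0,0,0.908,0.5],[-0.0296,-0.0546,0,0,0,0.908,0.5],[-0.0296,-0.0546,0,0,0,0.908,0.5],[-0.0296,-0.0546,0,0,0,0.908,0.5],[-0.0296,-0.0546,0,0,0,0.908,0.5],[-0.0296,-0.0546,0,0,0,0.908,0.5],[-0.0296,-0.0546,0,0,0,0.908,0.5]]])

```text
time: 11.5
tool_pos: [0.4886, 0.0102, 0.15]
tool_rot: [2.985, -0.977, -0.001]
ft_force: [0.2, 1.6, -0.3]
grip_width: 0.0427
```

```bash
python3 -c "
from meas import *
run('w6.png'); go(.4883,.0103,.05,-36.4)"
```

```text
{'time': np.float64(11.5), 'q': array([-0.5244,  0.4766,  0.5071,  2.0478, -0.3521,  0.7015, -0.4245]), 'tool_pos': array([0.4886, 0.0102, 0.15  ]), 'tool_rot': array([ 2.9854e+00, -9.7680e-01, -8.0000e-04]), 'ft_force': array([ 0.1797,  1.6365, -0.3171]), 'grip_width': np.float64(0.0427)}
wrist tube 6509 [[0.0066, -0.0774, 0.0362], [0.0153, 0.0059, 0.0392], [0.0233, 0.0763, 0.0412]] (array([0.0148, 0.0036]), array([0.1757, 0.0214]), 88.51)
wrist knob 1656 [[-0.042, 0.0205, 0.0691], [-0.0225, 0.0366, 0.0745], [-0.0052, 0.0512, 0.0759]] (array([-0.0248,  0.0346]), array([0.0462, 0.0118]), 37.99)
top tube 145 [[0.0046, 0.0604, 0.0362], [0.0149, 0.0712, 0.0398], [0.0247, 0.0916, 0.0449]] (array([0.0145, 0.0758]), array([0.0344, 0.0217]), 85.68)
SHIFT [-4.000e-04  1.000e-04  1.002e-01] ROT [0.0001 0.0002 0.0013]
```

View pics/w6.png

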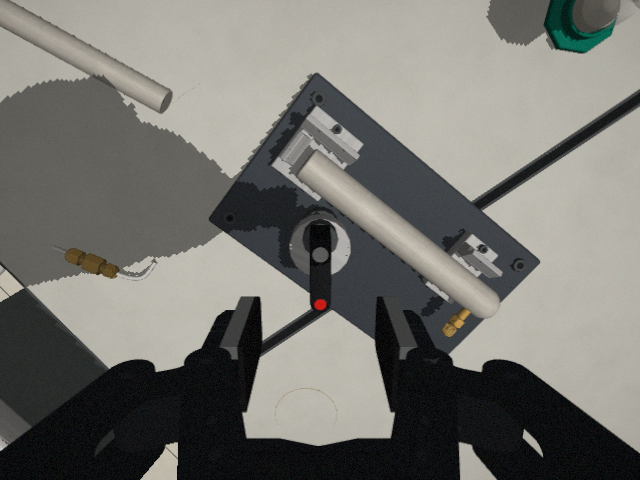

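Knob bar is upright in the picture (pivot (320,255), red dot (320,304)), midway between the jaws. Descend and grip.

Call:
drive_tool(steps=[[[-0.0003,0,0.03,0,0,0,0.5],[-0.0003,0,0.06,0,0,0,0.5],[-0.0003,0,0.08,0,0,0,0.5],[-0.0003,0,0.09,0,0,0,0.5],[-0.0003,0,0.095,0,0,0,0.5],[-0.0003,0,0.097,0,0,0,0.4],[-0.0003,0,0.097,0,0,0,0],[-0.0003,0,0.097,0,0,0,0],[-0.0003,0,0.097,0,0,0,0],[-0.0003,0,0.097,0,0,0,0],[-0.0003,0,0.097,0,0,0,0],[-0.0003,0,0.097,0,0,0,0]]])

```text
time: 12.8
tool_pos: [0.4896, 0.01, 0.0542]
tool_rot: [-2.984, 0.983, -0.004]
ft_force: [2.6, -5.3, 4.2]
grip_width: 0.0107
```

Call:
drive_tool(steps=[[[0,0,0,0,0,-0.1,0],[0,0,0,0,0,-0.2,0],[0,0,0,0,0,-0.3,0],[0,0,0,0,0,-0.4,0],[0,0,0,0,0,-0.5,0],[0,0,0,0,0,-0.6,0],[0,0,0,0,0,-0.7,0],[0,0,0,0,0,-0.8,0],[0,0,0,0,0,-0.8,0]]])

```text
time: 13.7
tool_pos: [0.4888, 0.0102, 0.0542]
tool_rot: [3.131, 0.263, 0.001]
ft_force: [-2.5, -1.6, 8.2]
grip_width: 0.0103
```

```bash
cat > k.py <<'E'
from meas import *
s=read_state(); print({k:np.round(s[k],4) for k in("time","q","tool_pos","tool_rot","ft_force","moment","grip_width")})
x=Ro.from_rotvec(s["tool_rot"]).apply([1,0,0]); ang=np.degrees(np.arctan2(x[1],x[0])); print("tool ang",ang,"j if aligned",np.deg2rad(ang-90-15.57)+2.618)
p=get_image('wrist'); tube(fx(cloud(p,s)),"wrist"); save("k%d.png"%(s["time"]*100),p["frame"])
E
python3 k.py
```

```text
{'time': np.float64(13.7), 'q': array([-0.2637,  0.6066,  0.1618,  2.0895, -0.2085,  0.4594,  0.2245]), 'tool_pos': array([0.4888, 0.0102, 0.0542]), 'tool_rot': array([3.1305e+00, 2.6290e-01, 1.3000e-03]), 'ft_force': array([-2.4587, -1.647 ,  8.2316]), 'moment': array([-0.4271,  0.5343,  0.0247]), 'grip_width': np.float64(0.0103)}
tool ang 9.601056866856709 j if aligned 0.9430259626674466
wrist tube 6043 [[0.0064, 0.0133, 0.0362], [0.0151, 0.0505, 0.0391], [0.0233, 0.0886, 0.041]] (array([0.0131, 0.0499]), array([0.0845, 0.0255]), 87.14)
wrist knob 5784 [[-0.0311, 0.0102, 0.0668], [-0.0158, 0.0435, 0.0744], [0.0031, 0.0557, 0.0793]] (array([-0.0103,  0.0342]), array([0.0361, 0.05  ]), 13.29)
```

Call:
drive_tool(steps=[[[0,0,0,0,0,-0.1,0],[0,0,0,0,0,-0.2,0],[0,0,0,0,0,-0.3,0],[0,0,0,0,0,-0.38,0],[0,0,0,0,0,-0.45,0],[0,0,0,0,0,-0.5,0],[0,0,0,0,0,-0.55,0],[0,0,0,0,0,-0.59,0],[0,0,0,0,0,-0.63,0],[0,0,0,0,0,-0.66,0],[0,0,0,0,0,-0.66,0]]])

```text
time: 14.85
tool_pos: [0.4879, 0.0097, 0.0541]
tool_rot: [2.878, 1.258, -0.002]
ft_force: [-7.3, -3.1, 15.7]
grip_width: 0.0104
```

```bash
python3 k.py
```

```text
{'time': np.float64(14.85), 'q': array([-0.1359,  0.5958, -0.0079,  2.0838,  0.0115,  0.463 ,  0.671 ]), 'tool_pos': array([0.4879, 0.0097, 0.0541]), 'tool_rot': array([ 2.8785e+00,  1.2576e+00, -1.9000e-03]), 'ft_force': array([-7.2915, -3.056 , 15.745 ]), 'moment': array([-0.8234,  1.5497, -0.5663]), 'grip_width': np.float64(0.0104)}
tool ang 47.20013417194161 j if aligned 1.5992536573530547
wrist tube 4228 [[0.0109, -0.0192, 0.0362], [0.0186, 0.0586, 0.0391], [0.0272, 0.0887, 0.0409]] (array([0.014 , 0.0336]), array([0.115 , 0.0279]), 89.98)
wrist knob 5778 [[-0.0339, 0.0143, 0.0668], [-0.0125, 0.0413, 0.0743], [0.0034, 0.0588, 0.0793]] (array([-0.0155,  0.0329]), array([0.036 , 0.0504]), 12.6)
```

Call:
drive_tool(steps=[[[0,0,0,0,0,-0.03,0],[0,0,0,0,0,-0.06,0],[0,0,0,0,0,-0.08,0],[0,0,0,0,0,-0.08,0],[0,0,0,0,0,-0.08,0]]])

```text
time: 15.4
tool_pos: [0.4877, 0.0094, 0.0541]
tool_rot: [2.827, 1.368, -0.003]
ft_force: [-8.7, -5.2, 16.9]
grip_width: 0.0101
```

```bash
python3 k.py
```

```text
{'time': np.float64(15.4), 'q': array([-0.1203,  0.5953, -0.028 ,  2.0832,  0.0371,  0.4649,  0.7249]), 'tool_pos': array([0.4877, 0.0094, 0.0541]), 'tool_rot': array([ 2.8274e+00,  1.3684e+00, -2.5000e-03]), 'ft_force': array([-8.6924, -5.1842, 16.926 ]), 'moment': array([-1.064 ,  1.7391, -1.2403]), 'grip_width': np.float64(0.0101)}
tool ang 51.65280625732706 j if aligned 1.6769674457546726
wrist tube 3906 [[0.011, -0.0167, 0.0362], [0.0182, 0.0601, 0.0392], [0.0274, 0.0889, 0.041]] (array([0.014 , 0.0355]), array([0.112, 0.028]), 90.0)
wrist knob 5722 [[-0.0339, 0.015, 0.0669], [-0.013, 0.0405, 0.0743], [0.0046, 0.0592, 0.0792]] (array([-0.0154,  0.0329]), array([0.0358, 0.0504]), 15.63)
```

Turning moment climbed from 0.57 to 1.24 N m, so the cam is solid. Releasing, rising and looking.

Call:
drive_tool(steps=[[[0,0,0,0,0,-0.08,0.5],[0,0,0,0,0,-0.08,0.5],[0,0,0,0,0,-0.08,0.5],[0,0,0,0,0,-0.08,0.5],[0,0,-0.03,0,0,-0.08,0.5],[0,0,-0.07,0,0,-0.08,0.5],[0,0,-0.11,0,0,-0.08,0.5],[0,0,-0.11,0,0,-0.08,0.5],[0,0,-0.11,0,0,-0.08,0.5]]])

```text
time: 16.35
tool_pos: [0.4889, 0.0105, 0.164]
tool_rot: [2.769, 1.482, 0.003]
ft_force: [-0.1, 0.5, -0.5]
grip_width: 0.0426
```

```bash
python3 k.py; ls -t pics|head -1; cp pics/$(ls -t pics|head -1) pics/fin1.png
```

```text
{'time': np.float64(16.35), 'q': array([-0.0932,  0.4018, -0.0634,  2.0164,  0.0376,  0.7227,  0.8034]), 'tool_pos': array([0.4889, 0.0105, 0.164 ]), 'tool_rot': array([2.7691e+00, 1.4825e+00, 2.6000e-03]), 'ft_force': array([-0.1153,  0.5388, -0.517 ]), 'moment': array([0.0297, 0.0395, 0.0429]), 'grip_width': np.float64(0.0426)}
tool ang 56.32696675776262 j if aligned 1.7585469362539392
wrist tube 4682 [[0.003, -0.0625, 0.0362], [0.0184, 0.023, 0.0391], [0.0274, 0.0788, 0.0411]] (array([0.014 , 0.0079]), array([0.028 , 0.1677]), 0.0)
wrist knob 1495 [[-0.0233, 0.0141, 0.069], [-0.0097, 0.0342, 0.0743], [0.0047, 0.0525, 0.0757]] (array([-0.0082,  0.032 ]), array([0.012 , 0.0463]), 32.32)
k1635.png
```

View pics/fin1.png

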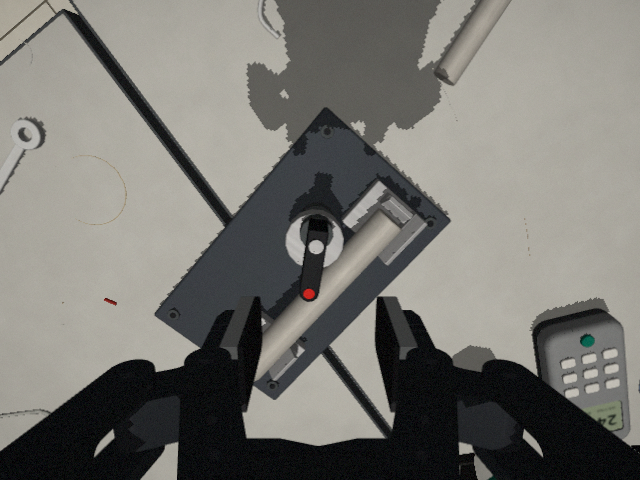

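Knob now points to (309,294), j ≈ 1.61 after release; the tube lies along the locators. Backing off for a check of the full tube.

Call:
drive_tool(steps=[[[0,0,-0.03,0,0,0.15,0.5],[-0.03,0.03,-0.03,0,0,0.3,0.5],[-0.06,0.06,-0.03,0,0,0.45,0.5],[-0.06,0.08,-0.03,0,0,0.6,0.5],[-0.06,0.08,-0.03,0,0,0.7,0.5],[-0.06,0.08,-0.03,0,0,0.7,0.5],[-0.06,0.08,-0.03,0,0,0.7,0.5]]])

```text
time: 17.1
tool_pos: [0.5213, -0.0834, 0.1923]
tool_rot: [-3.109, -0.45, 0.003]
ft_force: [-0.6, 0.7, 1.0]
grip_width: 0.0428
```

```bash
python3 k.py; python3 - <<'E'
from meas import *
s=read_state(); p=get_image('wrist'); save("fin2.png",p["frame"])
for n,L in (("wrist",fx(cloud(p,s))),("top",fx(cloud(get_image('top')))) ):
    for lo in np.arange(-.08,.085,.015):
        q=L[(L[:,1]>lo)&(L[:,1]<lo+.015)&(L[:,2]>.038)&(L[:,2]<.045)&(L[:,0]>.008)&(L[:,0]<.029)]
        if len(q)>10: print(n,round(lo,3),len(q),np.round(np.percentile(q[:,0],[3,50,97]),4),np.percentile(q[:,2],90).round(4),q[:,1].max().round(4))
E
```

```text
{'time': np.float64(17.1), 'q': array([-0.0537,  0.4216,  0.132 ,  1.8997, -0.073 ,  0.8269,  0.4042]), 'tool_pos': array([ 0.5213, -0.0834,  0.1923]), 'tool_rot': array([-3.1089e+00, -4.5030e-01,  3.1000e-03]), 'ft_force': array([-0.6084,  0.6591,  0.9897]), 'moment': array([ 0.0341, -0.0042, -0.015 ]), 'grip_width': np.float64(0.0428)}
tool ang 16.481569781233315 j if aligned 1.063113567249309
wrist tube 6198 [[0.0025, -0.0759, 0.0362], [0.0186, 0.0136, 0.0391], [0.0275, 0.0772, 0.0413]] (array([0.014 , 0.0027]), array([0.028 , 0.1704]), 0.0)
wrist knob 1636 [[-0.0221, 0.0135, 0.0727], [-0.0086, 0.0327, 0.0744], [0.005, 0.0513, 0.0761]] (array([-0.0079,  0.0317]), array([0.012, 0.046]), 32.24)
wrist -0.08 308 [0.0134 0.0195 0.0262] 0.0406 -0.065
wrist -0.065 352 [0.013  0.0193 0.0257] 0.0407 -0.0501
wrist -0.05 376 [0.0132 0.0194 0.0261] 0.0408 -0.035
wrist -0.035 399 [0.0129 0.0194 0.0263] 0.0407 -0.02
wrist -0.02 399 [0.0129 0.0193 0.0258] 0.0407 -0.0051
wrist -0.005 435 [0.0131 0.0195 0.0262] 0.0407 0.0099
wrist 0.01 438 [0.0133 0.0197 0.0262] 0.0408 0.0249
wrist 0.025 470 [0.0131 0.0195 0.0263] 0.0408 0.04
wrist 0.04 478 [0.0132 0.0195 0.026 ] 0.0408 0.055
wrist 0.055 519 [0.0131 0.0195 0.0263] 0.0408 0.07
wrist 0.07 340 [0.0135 0.0197 0.0264] 0.0407 0.08
top -0.08 75 [0.0119 0.0197 0.0273] 0.0426 -0.0651
top -0.065 80 [0.0115 0.019  0.0271] 0.0432 -0.05
top -0.05 82 [0.0121 0.0198 0.0276] 0.0434 -0.035
top -0.035 78 [0.0122 0.0196 0.0276] 0.0432 -0.0201
top -0.02 81 [0.0104 0.0193 0.0284] 0.0437 -0.0051
top -0.005 91 [0.0099 0.0191 0.0277] 0.0431 0.0099
top 0.01 79 [0.0106 0.0185 0.0268] 0.0431 0.0248
top 0.025 84 [0.0104 0.0189 0.0268] 0.0431 0.0398
top 0.04 83 [0.0106 0.0188 0.0266] 0.0433 0.0548
top 0.055 75 [0.0116 0.0186 0.0265] 0.0432 0.07
top 0.07 60 [0.0101 0.0183 0.0259] 0.0428 0.0808
```

View pics/fin2.png

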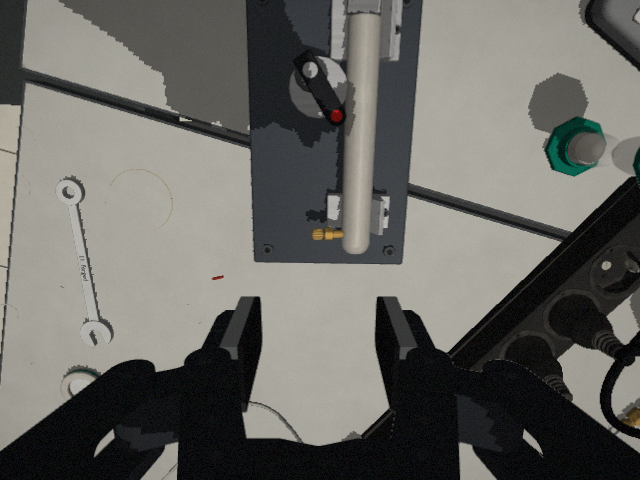

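The tube's axis is at x ≈ 19.4 mm (19.3 expected) along its whole length. Its end is at y ≈ 80 of 84 mm, the nipple at (325,235) is on the cam side, and the cam has stayed at 1.61 rad. Handing in.

```bash
python3 -c "
from h import *
print(hand_in())"
```

```text
the job is handed in; nothing more can be done
None
```

The sampling tube is clamped in the fixture, and I handed the job in at about 17 s of the 61 s allowed. I chose the long tube, which measured about 162 mm, over the 120 mm look-alike.

I laid it on both rests with the nipple to the cam side and let go. Then I gripped the knob over its pivot and turned it anticlockwise until it went solid, with the turning moment rising from 0.57 to 1.24 N m, and released it.

Last checks after letting go:
- **Against the faces:** the tube's axis is at 19.3–19.7 mm in x along its whole length by the wrist camera (19.3 expected), so it is parallel to the faces.
- **End stop:** the tube's end is about 4 mm short of it.
- **Cam:** it stayed at about 1.61 rad, just past the point where it should be tight. The pressing force itself could not be measured directly.
- **Robot:** clear of everything, with wrist force near zero.

**Disagreements:** the first plate fit was about 4 mm off along the seat, and I corrected it from the locators. The top camera shows the tube's axis slightly skewed, from 19.7 to 18.3 mm; the wrist camera, which is closer, does not.

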